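# Find the rocking junction-box lid and press it home

### The job

One of the four white junction-box lids on the board is not clipped in. Press lightly with a fingertip near the edge of one lid after another until you find the one that rocks, then press that lid down in its middle until it is fully home and sits firm and level. Only press: do not lift a lid or force it, and leave the loose things round the board where they are.

Things in the scene. Friction and masses are not known exactly. Their poses are not given: they have to be found in the camera images.
- cover_1: one of four identical white square lids, 74 x 74 mm, 18 mm high, over grey junction boxes. Origin: centre of its underside, 18 mm below the middle of its flat top; z up, x and y along its sides. Tops lie 46 to 56 mm above the worktop; the boxes' heights differ, so height does not show which is loose. The numbers do not tell the places in the row, and any may be the loose one
- sink_1 (a joint): how far cover_1 has gone straight down since the start, m: 0 at the start for all four, firm or loose; 0.007 when the loose lid is home, negative if lifted; does not show tipping. The loose lid stands level on a pivot under its middle; pressed there it stays put up to about 10 N, then slides down 7 mm, is home, stays and rocks no more
- cover_2: one of four identical white square lids, 74 x 74 mm, 18 mm high, over grey junction boxes. Origin: centre of its underside, 18 mm below the middle of its flat top; z up, x and y along its sides. Tops lie 46 to 56 mm above the worktop; the boxes' heights differ, so height does not show which is loose. The numbers do not tell the places in the row, and any may be the loose one
- sink_2 (a joint): how far cover_2 has gone straight down since the start, m: 0 at the start for all four, firm or loose; 0.007 when the loose lid is home, negative if lifted; does not show tipping. The loose lid stands level on a pivot under its middle; pressed there it stays put up to about 10 N, then slides down 7 mm, is home, stays and rocks no more
- cover_3: one of four identical white square lids, 74 x 74 mm, 18 mm high, over grey junction boxes. Origin: centre of its underside, 18 mm below the middle of its flat top; z up, x and y along its sides. Tops lie 46 to 56 mm above the worktop; the boxes' heights differ, so height does not show which is loose. The numbers do not tell the places in the row, and any may be the loose one
- sink_3 (a joint): how far cover_3 has gone straight down since the start, m: 0 at the start for all four, firm or loose; 0.007 when the loose lid is home, negative if lifted; does not show tipping. The loose lid stands level on a pivot under its middle; pressed there it stays put up to about 10 N, then slides down 7 mm, is home, stays and rocks no more
- cover_4: one of four identical white square lids, 74 x 74 mm, 18 mm high, over grey junction boxes. Origin: centre of its underside, 18 mm below the middle of its flat top; z up, x and y along its sides. Tops lie 46 to 56 mm above the worktop; the boxes' heights differ, so height does not show which is loose. The numbers do not tell the places in the row, and any may be the loose one
- sink_4 (a joint): how far cover_4 has gone straight down since the start, m: 0 at the start for all four, firm or loose; 0.007 when the loose lid is home, negative if lifted; does not show tipping. The loose lid stands level on a pivot under its middle; pressed there it stays put up to about 10 N, then slides down 7 mm, is home, stays and rocks no more
- board: plywood board fixed to the worktop, 100 x 445 x 14 mm (x, y, z), origin under its centre; the boxes stand in a row along its y, 115 mm apart. A firm lid gives under 1 mm and 0.03 rad; the loose one, pressed with 1 to 3 N 20 to 30 mm from its middle towards any side, tips up to 0.2 rad (pressed side sinks 4 to 6 mm, opposite edge rises) and levels again when let go
- bulb: white spot lamp standing on its face, 51 mm across, 58 mm high, origin under its centre; loose, beyond the +y end of the board; leave alone
- tape: roll of black tape lying flat, 55 mm across, 19 mm high, origin under its centre; loose, beyond the -y end of the board; leave alone
- terminals: white terminal strip lying on the board between the two middle lids, across the row, 19 x 66 x 16 mm (long along its y), origin under its centre; loose; leave alone
- pencil: red pencil, 7 mm thick, 142 mm long (along its y), origin under its centre, lying on the worktop just in front of the board; loose; leave alone
Mind the look-alikes: they are no part of the job. Leave any purple look-alike of the part that bears cover_3 alone.

How it is judged:
By the outcome, as a careful person would: the job done as asked, in the order asked, and still so for the second after the job is handed in, with the robot touching nothing.
It also fails if it takes over 48 s, if anything falls off the work surface, if the arm or the gripper's body presses on something with over 40 N, if the wrist force passes 120 N, or if a joint passes its speed limit or range.

### The arm

A 6-joint arm with a two-finger parallel gripper is mounted at the origin on a cart in front of the work surface, level with it; the furniture and walls round the work are solid. World frame = base frame: x ahead of the robot, y to its left, z up, the work surface at z = 0. Lengths are in m, angles in degrees, forces in N, time in s.
With the tool pointing down it reaches from about 0.375 to 0.9 m from the base axis. Payload 3.1 kg.
Tool frame: the origin (TCP) lies on the centre line of the jaws, within the pads' length; the fingertips stand 22 mm ahead of it and the grasp point (between the pads) lies 3 mm ahead of it; z points along the fingers, y is the line along which they close (so a half turn about z gives the same grasp; the last joint's range is limited). The gripper opens to 87 mm and grips with 3 to 60 N. Pads are 19 mm wide; open, the fingers measure 117 mm over their backs; the gripper's body (75 mm by 190 mm) begins 51 mm behind the grasp point.
Start: joints at [-10.227, 30.224, 82.088, -0, 67.689, -10.227], TCP at [0.625, 0, 0.213] pointing down, gripper open.
Joint ranges: [-176.69, 176.69], [-43.24, 126.21], [12.49, 139.97], [-82, 262], [0, 151.66], [-163.58, 163.58]. Speed limits (degrees/s): [159.86, 159.86, 180, 180, 180, 180].

### API

Orientations are given as [roll, pitch, yaw] about the fixed x, y, z axes, in that order (R = Rz(yaw) Ry(pitch) Rx(roll)).
In Python, from bench import manip gives the robot as it stands.
- The arm moves only by the shell command python3 -m creep 'ROWS' [OPENING]. ROWS is JSON, a list of rows, each an object with "xyz": the shift along the tool's x, y, z in m, a list of three; "twist": the turn about the tool's z in rad. In form: [{"xyz": [dx, dy, dz], "twist": twist}, ...]. A call has 1 to 10 rows; each row shifts and turns the commanded pose from where the row before left it, along the tool's axes as they then stand; what a row does not reach is not made up. A row lasts 1/8 s, in which the tool goes at most 62.5 mm and 10.7 degrees, less where a joint would pass 70% of its speed; a pose out of reach is approached as far as the arm can. A call with a gripper value outside its range is refused whole. OPENING is the opening, from 0 (shut) to 1 (fully open), set as the call begins (- or left out, the last holds). The fingers move at their own pace and stop on an object; the grip force is fixed at half the most. Time passes only in rows, so rows that do not move let the fingers close. It gives the time, the measured TCP pose, the force, the opening and the grip force at its end, in the units of the state.
- manip.get_state(): the state, without advancing time (a new reading comes with each control period).
- manip.snapshot(name): name is "scene" or "side" or "wrist"; returns the picture (384x512x3 uint8, red, green, blue); there is no depth.
- manip.camera_params(name): a dict with "fx", "fy", "cx", "cy" (pixels), "dist_coeffs" ([k1, k2, p1, p2, k3] as OpenCV has them; the pictures are not rectified), "extrinsics" (4x4, takes a point from camera to world coordinates). Camera axes: x right, y down, z forward; pixel columns grow to the right and rows downward; lengths in m; the calibration is good to about 2 mm. A picture is of the moment at which its call begins: read the wrist's pose just before it. camera_params takes no time and is no camera call; for the wrist camera it gives the pose at the moment of the call.
- manip.close_job(): hands the job in; it is judged then, once.
The state is a dict: "time": time; "joint_pos": joint angles; "dq": joint speeds; "effort": joint torques, N m; "eef_pos": TCP position; "orientation": TCP orientation; "contact_force": force on the tool from outside, world axes, zero at the start; "moment": the same for the moment, N m; "grip_width": finger opening in m; "finger_force": force on a finger pad.
Only numpy, scipy, OpenCV 4.12 (cv2) and the standard library are available. Lean on these libraries where they do the work, as an engineer would, in place of code of your own. Each camera call takes 0.05 s, during which the arm holds its last target. There are 200 camera calls.

## Working session

There is one attempt and no reset: what is moved stays moved. The work goes in short steps, Python scripts to look and compute and a shell command to move; the robot and the scene stay as the last step left them, time stands still between calls to the robot, and variables do not carry over. Pictures are saved under pics/ and viewed, at most 10 in all, crops included, and the job is handed in when it is done.

```bash
mkdir -p pics; cat > h.py <<'E'
from bench import manip
import cv2, numpy as np
def snap(n,f):
    im=manip.snapshot(n); cv2.imwrite('pics/'+f,im[:,:,::-1]); return im
def ray(n,uv,z,P=None):
    p=P or manip.camera_params(n); K=np.array([[p['fx'],0,p['cx']],[0,p['fy'],p['cy']],[0,0,1.]])
    q=cv2.undistortPoints(np.array(uv,float).reshape(-1,1,2),K,np.array(p['dist_coeffs'],float)).reshape(-1,2)
    E=np.array(p['extrinsics']); d=np.c_[q,np.ones(len(q))]@E[:3,:3].T; o=E[:3,3]
    return o+d*((z-o[2])/d[:,2])[:,None]
def proj(n,X):
    p=manip.camera_params(n); K=np.array([[p['fx'],0,p['cx']],[0,p['fy'],p['cy']],[0,0,1.]])
    E=np.linalg.inv(np.array(p['extrinsics'])); r,_=cv2.Rodrigues(E[:3,:3])
    return cv2.projectPoints(np.array(X,float),r,E[:3,3],K,np.array(p['dist_coeffs'],float))[0].reshape(-1,2)
E
python3 - <<'E'
from h import *
s=manip.get_state(); print({k:s[k] for k in('time','eef_pos','orientation','contact_force','grip_width')})
a=[snap(n,n+'0.png') for n in('scene','side','wrist')]
for n in('scene','side','wrist'): print(n,np.round(manip.camera_params(n)['extrinsics'],3).tolist(),manip.camera_params(n)['fx'])
E
```

```text
{'time': 0.0, 'eef_pos': array([6.24240759e-01, 1.65173827e-04, 2.11773891e-01]), 'orientation': array([-1.79876707e+02, -2.25407069e-02,  8.99994716e+01]), 'contact_force': array([ 0.27275178,  0.09906701, -0.10519477]), 'grip_width': 0.08756307108420032}
scene [[0.744, -0.479, 0.466, -0.067], [-0.667, -0.511, 0.542, -0.495], [-0.021, -0.714, -0.7, 0.85], [0.0, 0.0, 0.0, 1.0]] 386.4427006593644
side [[-0.96, -0.19, 0.205, 0.184], [-0.279, 0.607, -0.744, 1.159], [0.017, -0.771, -0.636, 0.968], [0.0, 0.0, 0.0, 1.0]] 500.154687546116
wrist [[1.0, -0.001, -0.001, 0.625], [-0.001, -0.956, -0.294, 0.082], [-0.001, 0.294, -0.956, 0.385], [0.0, 0.0, 0.0, 1.0]] 283.0027707358116
```

View pics/scene0.png

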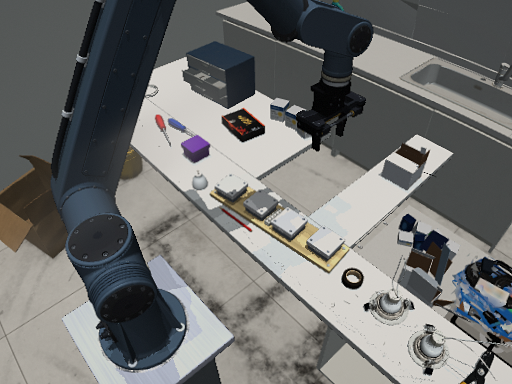

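View pics/side0.png

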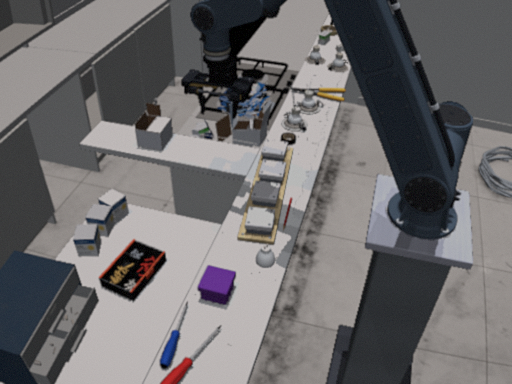

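View pics/wrist0.png

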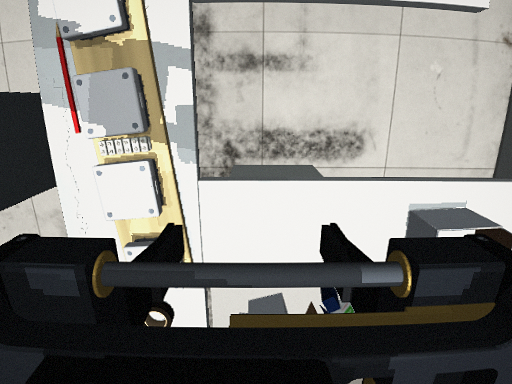

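The scene view shows the lids at (232,187), (262,204, in shadow), (290,222) and (325,241). The bulb is at (199,180), the tape at (352,278), the pencil at (237,220) and the purple box at (196,148). In the wrist view, lids are at (92,15), (111,102), (128,190) and about (145,250), with the terminals at (125,146).

```bash
python3 - <<'E'
from h import *
print(np.round(ray('scene',[(232,186),(262,203),(290,221),(325,240)],.051),3))
print(np.round(ray('wrist',[(92,15),(111,102),(128,190),(145,250)],.051),3))
im=cv2.imread('pics/scene0.png')[165:280,190:370]
cv2.imwrite('pics/c1.png',cv2.resize(im,None,fx=4.4,fy=4.4,interpolation=cv2.INTER_CUBIC))
E
```

```text
[[ 0.434  0.186  0.051]
 [ 0.452  0.073  0.051]
 [ 0.461 -0.03   0.051]
 [ 0.481 -0.139  0.051]]
[[ 0.451  0.18   0.051]
 [ 0.463  0.087  0.051]
 [ 0.47  -0.019  0.051]
 [ 0.482 -0.103  0.051]]
```

View pics/c1.png

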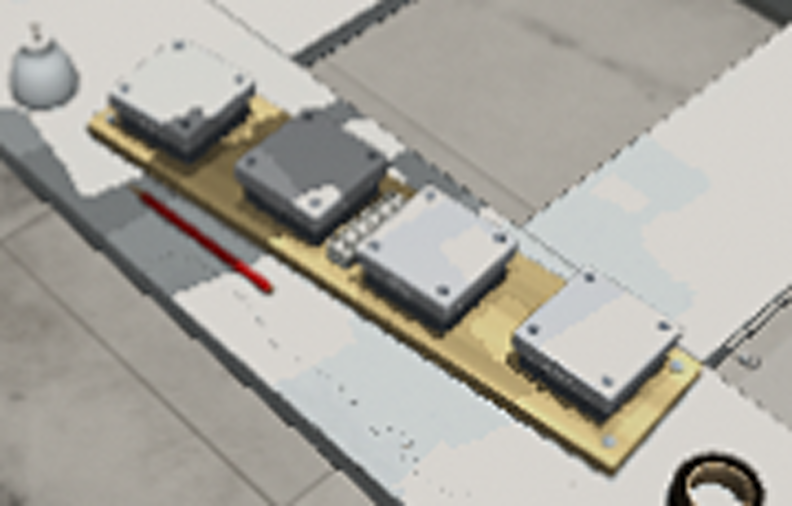

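All four lids are alike: A (180,85), B (312,158), C (440,240) and D (598,328) in the crop. None is purple, and the terminals at (365,225), the bulb at (42,70) and the purple box are not candidates. I'll shut the gripper and move over the row for a better wrist view.

```bash
python3 -m creep '[{"xyz":[-0.02,-0.04,0],"twist":0},{"xyz":[-0.02,-0.04,0],"twist":0},{"xyz":[-0.02,-0.04,0],"twist":0},{"xyz":[0,-0.04,0],"twist":0},{"xyz":[0,0,0],"twist":0},{"xyz":[0,0,0],"twist":0}]' 0
python3 - <<'E'
from h import *
im=snap('wrist','w1.png'); cv2.imwrite('pics/w1c.png',cv2.resize(im[:256,:,::-1][:,100:420],None,fx=2.3,fy=2.3,interpolation=cv2.INTER_CUBIC))
np.save('w1.npy',manip.camera_params('wrist')['extrinsics'])
sc=np.array([[(124,88),(178,45),(240,80),(188,125)],[(251,161),(309,114),(374,156),(316,203)],[(374,246),(430,195),(506,238),(443,290)],[(532,329),(590,277),(664,325),(606,381)]])/4.4+[190,165]
for q in sc:
  r=ray('scene',q,.051); print(np.round(r.mean(0),3), np.round(np.linalg.norm(np.roll(r,1,0)-r,axis=1),3))
E
```

```text
time: 0.9
eef_pos: [0.466, -0.0603, 0.2131]
orientation: [179.9, 0.0, 90.0]
contact_force: [0.5, -0.5, 0.9]
grip_width: 0.0353
finger_force: 0.0
[0.438 0.194 0.051] [0.059 0.056 0.058 0.055]
[0.455 0.081 0.051] [0.057 0.058 0.058 0.056]
[ 0.463 -0.026  0.051] [0.055 0.057 0.059 0.059]
[ 0.484 -0.139  0.051] [0.056 0.056 0.055 0.057]
```

View pics/w1c.png

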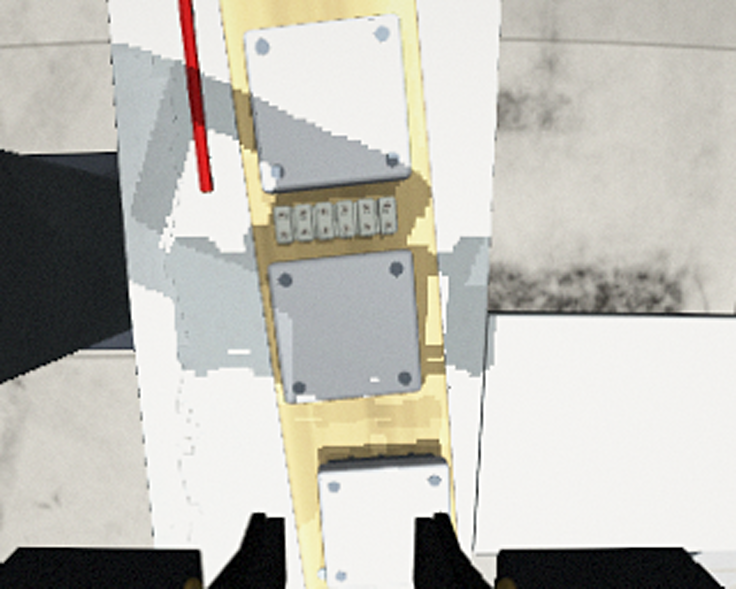

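```bash
python3 - <<'E'
from h import *
from scipy.optimize import least_squares
sc=np.array([[(124,88),(178,45),(240,80),(188,125)],[(251,161),(309,114),(374,156),(316,203)],[(374,246),(430,195),(506,238),(443,290)],[(532,329),(590,277),(664,325),(606,381)]])/4.4+[190,165]
w=[None,[(262,47),(382,33),(391,160),(278,172)],[(285,280),(396,268),(405,378),(299,387)],[(333,487),(434,480)]]
s=np.array([[-1,1],[1,1],[1,-1],[-1,-1]])*.0285
for i in range(1,4):
  W=np.array(w[i])/2.3+[100,0]; n=len(W)
  def f(p):
    c,t=np.cos(p[3]),np.sin(p[3]); X=np.c_[s@np.array([[c,t],[-t,c]])+p[:2],np.full(4,p[2])]
    return np.r_[(proj('scene',X)-sc[i]).ravel(),(proj('wrist',X[:n])-W).ravel()]
  r=least_squares(f,[.46,0.08-.11*(i-1),.05,0]); print(i,np.round(r.x,4),np.sqrt(np.mean(r.fun**2)))
E
```

```text
1 [0.4577 0.0851 0.046  0.0995] 0.3177000947705821
2 [ 0.4661 -0.0233  0.046   0.0995] 0.35014166559181986
3 [ 0.4882 -0.1373  0.0457  0.061 ] 0.21174269695560496
```

```bash
cat > fit.py <<'E'
from h import *
from scipy.optimize import least_squares
sc=np.array([[(124,88),(178,45),(240,80),(188,125)],[(251,161),(309,114),(374,156),(316,203)],[(374,246),(430,195),(506,238),(443,290)],[(532,329),(590,277),(664,325),(606,381)]])/4.4+[190,165]
w=[[],[(262,47),(382,33),(391,160),(278,172)],[(285,280),(396,268),(405,378),(299,387)],[(333,487),(434,480)]]
s=np.array([[-1,1],[1,1],[1,-1],[-1,-1]])
def geo(p):
  c,t=np.cos(p[2]),np.sin(p[2]); R=np.array([[c,t],[-t,c]])
  return [np.c_[(s*p[3]+[0,(1.5-i)*.115])@R+p[:2],np.full(4,p[4+i])] for i in range(4)]
def f(p):
  o=[]
  for i,X in enumerate(geo(p)):
    o.append((proj('scene',X)-sc[i]+p[8:10]).ravel())
    if w[i]: o.append((proj('wrist',X[:len(w[i])])-np.array(w[i])/2.3-[100,0]+p[10:12]).ravel())
  return np.r_[np.concatenate(o),p[8:]/2,(p[4:8]-.051)/.005,(p[3]-.0285)/.001]
r=least_squares(f,[.46,.02,.1,.0285]+[.05]*4+[0]*4); p=r.x
print(np.round(p,4),np.sqrt(np.mean(r.fun**2)))
for X in geo(p): print(np.round(X.mean(0),4))
E
python3 fit.py
```

```text
[ 0.4632  0.0294  0.1192  0.029   0.0377  0.0365  0.0385  0.0452 -0.3145
 -1.8909  0.0028 -1.8524] 1.6543853550432879
[0.4427 0.2007 0.0377]
[0.4564 0.0865 0.0365]
[ 0.4701 -0.0277  0.0385]
[ 0.4837 -0.1419  0.0452]
```

```bash
python3 -m creep '[{"xyz":[0.01,0.004,0.05],"twist":0},{"xyz":[0,0,0.05],"twist":0},{"xyz":[0,0,0.02],"twist":0},{"xyz":[0,0,0.008],"twist":0},{"xyz":[0,0,0],"twist":0},{"xyz":[0,0,0],"twist":0},{"xyz":[0,0,0],"twist":0}]'
python3 -m creep '[{"xyz":[0,0,0.002],"twist":0},{"xyz":[0,0,0],"twist":0}]'
python3 -m creep '[{"xyz":[0,0,0.002],"twist":0},{"xyz":[0,0,0],"twist":0}]'
```

```text
time: 1.82
eef_pos: [0.4698, -0.0502, 0.0857]
orientation: [179.9, 0.0, 90.0]
contact_force: [0.1, 0.0, -0.3]
grip_width: 0.0004
finger_force: 0.0
time: 2.08
eef_pos: [0.469, -0.05, 0.0829]
orientation: [180.0, 0.0, 90.0]
contact_force: [0.3, 0.1, -0.2]
grip_width: 0.0005
finger_force: 0.0
time: 2.33
eef_pos: [0.4688, -0.0499, 0.0806]
orientation: [-180.0, -0.0, 90.0]
contact_force: [0.4, 0.2, 0.3]
grip_width: 0.0005
finger_force: 0.0
```

```bash
for i in 1; do :; done
python3 -m creep '[{"xyz":[0,0,0.0015],"twist":0},{"xyz":[0,0,0],"twist":0}]' | grep -E "eef|contact"
python3 -m creep '[{"xyz":[0,0,0.001],"twist":0},{"xyz":[0,0,0],"twist":0}]'| grep -E "eef|contact"
python3 -m creep '[{"xyz":[0,0,0.001],"twist":0},{"xyz":[0,0,0],"twist":0}]'| grep -E "eef|contact"
```

```text
eef_pos: [0.4689, -0.0499, 0.0791]
contact_force: [0.1, -0.7, 0.5]
eef_pos: [0.4689, -0.05, 0.0782]
contact_force: [0.3, 0.2, -0.8]
eef_pos: [0.4689, -0.0499, 0.0772]
contact_force: [-0.4, 0.2, -0.4]
```

```bash

python3 -m creep '[{"xyz":[0,0,0.001],"twist":0},{"xyz":[0,0,0],"twist":0}]' | grep -E "eef|contact"
python3 -m creep '[{"xyz":[0,0,0.001],"twist":0},{"xyz":[0,0,0],"twist":0}]'| grep -E "eef|contact"
```

```text
eef_pos: [0.4689, -0.05, 0.0762]
contact_force: [-1.1, -0.1, 0.5]
eef_pos: [0.4689, -0.0499, 0.0752]
contact_force: [0.1, 0.7, 0.1]
```

```bash

python3 -m creep '[{"xyz":[0,0,0.001],"twist":0},{"xyz":[0,0,0],"twist":0}]' | grep -E "eef|contact"
python3 -m creep '[{"xyz":[0,0,0.001],"twist":0},{"xyz":[0,0,0],"twist":0}]'| grep -E "eef|contact"
```

```text
eef_pos: [0.4689, -0.05, 0.0742]
contact_force: [0.8, -0.4, 0.4]
eef_pos: [0.4689, -0.0499, 0.0732]
contact_force: [-0.1, -0.0, 0.4]
```

```bash

python3 -m creep '[{"xyz":[0,0,0.001],"twist":0},{"xyz":[0,0,0],"twist":0}]' | grep -E "eef|contact"
python3 -m creep '[{"xyz":[0,0,0.001],"twist":0},{"xyz":[0,0,0],"twist":0}]'| grep -E "eef|contact"
```

```text
eef_pos: [0.4689, -0.0499, 0.0722]
contact_force: [-1.0, -1.8, 0.2]
eef_pos: [0.4689, -0.05, 0.0712]
contact_force: [0.2, -0.5, -0.9]
```

```bash

python3 -m creep '[{"xyz":[0,0,0.001],"twist":0},{"xyz":[0,0,0],"twist":0}]' | grep -E "eef|contact"
python3 -m creep '[{"xyz":[0,0,0.001],"twist":0},{"xyz":[0,0,0],"twist":0}]'| grep -E "eef|contact"
```

```text
eef_pos: [0.4689, -0.0499, 0.0702]
contact_force: [-0.1, 0.1, -0.2]
eef_pos: [0.4689, -0.0499, 0.0692]
contact_force: [-1.0, -0.3, -0.5]
```

```bash

python3 -m creep '[{"xyz":[0,0,0.001],"twist":0},{"xyz":[0,0,0],"twist":0}]' | grep -E "eef|contact"
python3 -m creep '[{"xyz":[0,0,0.0007],"twist":0},{"xyz":[0,0,0],"twist":0}]'| grep -E "eef|contact"; python3 -c "
from h import *
im=snap('wrist','w2.png');cv2.imwrite('pics/w2c.png',cv2.resize(im[100:,130:380,::-1],None,fx=2,fy=2))"
```

```text
eef_pos: [0.4689, -0.05, 0.0682]
contact_force: [-0.8, -0.1, -0.8]
eef_pos: [0.4689, -0.05, 0.0675]
contact_force: [-0.4, 0.3, 0.2]
```

View pics/w2c.png

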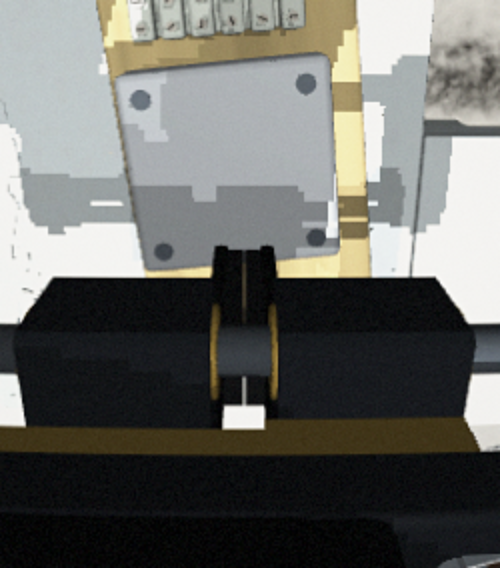

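```bash
python3 - <<'E'
from h import *
q=np.array([(140,100),(306,84),(316,237),(164,251),(118,74),(330,53),(340,250),(147,269),(245,247)])/2+[130,100]
for z in(.046,.05,.056):
  r=ray('wrist',q,z); print(z,np.round(r[:4].mean(0),4),np.round(np.linalg.norm(np.roll(r[:4],1,0)-r[:4],axis=1),4),np.round(r[4:8].mean(0),4),np.round(np.linalg.norm(np.roll(r[4:8],1,0)-r[4:8],axis=1),4),r[8].round(4))
print(manip.get_state()['eef_pos'],proj('wrist',[[.4689,-.0405,.0455]])*1)
print(manip.get_state()['time'])
E
```

```text
0.046 [ 0.4653 -0.0237  0.046 ] [0.0569 0.0573 0.0566 0.0569] [ 0.466  -0.0221  0.046 ] [0.0732 0.0722 0.0724 0.073 ] [ 0.4701 -0.0531  0.046 ]
0.05 [ 0.4653 -0.0226  0.05  ] [0.0557 0.0561 0.0554 0.0557] [ 0.4661 -0.021   0.05  ] [0.0717 0.0708 0.0709 0.0715] [ 0.4701 -0.0514  0.05  ]
0.056 [ 0.4655 -0.0209  0.056 ] [0.0539 0.0543 0.0537 0.0539] [ 0.4662 -0.0193  0.056 ] [0.0694 0.0685 0.0687 0.0692] [ 0.4701 -0.0488  0.056 ]
[ 0.46893649 -0.04996975  0.06749894] [[250.87367086 207.33622996]]
5.625
```

```bash
python3 -m creep '[{"xyz":[0,0,-0.006],"twist":0},{"xyz":[0.006,-0.003,0],"twist":0},{"xyz":[0,0,0.005],"twist":0},{"xyz":[0,0,0],"twist":0}]' | grep -E "eef|contact"
python3 -m creep '[{"xyz":[0,0,0.001],"twist":0},{"xyz":[0,0,0],"twist":0}]'| grep -E "eef|contact";python3 -m creep '[{"xyz":[0,0,0.001],"twist":0},{"xyz":[0,0,0],"twist":0}]'| grep -E "eef|contact"
```

```text
eef_pos: [0.4656, -0.0437, 0.0682]
contact_force: [1.0, 0.2, -0.1]
eef_pos: [0.466, -0.044, 0.0674]
contact_force: [-0.2, 0.3, 0.0]
eef_pos: [0.466, -0.044, 0.0665]
contact_force: [-0.1, -0.5, 0.4]
```

```bash
python3 -m creep '[{"xyz":[0,0,0.001],"twist":0},{"xyz":[0,0,0],"twist":0}]'| grep -E "eef|contact";python3 -m creep '[{"xyz":[0,0,0.001],"twist":0},{"xyz":[0,0,0],"twist":0}]'| grep -E "eef|contact"; python3 -c "
from h import *
im=snap('wrist','w3.png');cv2.imwrite('pics/w3c.png',cv2.resize(im[100:,130:380,::-1],None,fx=2,fy=2))"
```

```text
eef_pos: [0.4659, -0.044, 0.0655]
contact_force: [-0.4, -0.2, -0.2]
eef_pos: [0.4659, -0.044, 0.0645]
contact_force: [-0.9, 0.2, 0.4]
```

View pics/w3c.png

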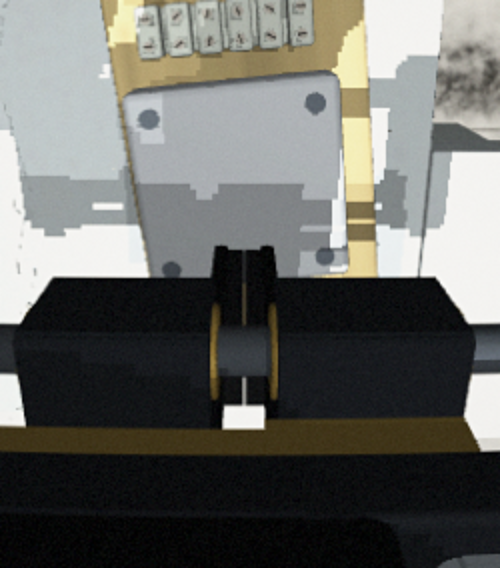

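```bash
python3 - <<'E'
from h import *
q=np.array([(149,119),(316,103),(325,257),(172,270),(125,95),(338,71)])/2+[130,100]
for z in(.040,.043,.046,.05):
  r=ray('wrist',q,z); print(z,np.round(r[:4].mean(0),4),np.round(np.linalg.norm(np.roll(r[:4],1,0)-r[:4],axis=1),4),np.linalg.norm(r[4]-r[5]))
s=manip.get_state(); print(s['eef_pos'],s['time'],manip.camera_params('wrist')['extrinsics'][:3,3], s['contact_force'],s['moment'])
a=cv2.imread('pics/w3.png');b=cv2.imread('pics/w2.png')
E
```

```text
0.04 [ 0.4654 -0.026   0.04  ] [0.0589 0.059  0.0591 0.0587] 0.0744727517321594
0.043 [ 0.4655 -0.025   0.043 ] [0.058  0.0581 0.0582 0.0578] 0.07333907872479177
0.046 [ 0.4655 -0.024   0.046 ] [0.0571 0.0572 0.0573 0.0569] 0.07220540571742415
0.05 [ 0.4655 -0.0227  0.05  ] [0.0559 0.056  0.0561 0.0558] 0.07069384170760067
[ 0.46594772 -0.04394901  0.06451644] 7.175 [0.46645352 0.03784971 0.23707469] [0.38376344 0.68292853 0.26149229] [-0.00185482  0.03992195  0.01214578]
```

```bash
python3 -m creep '[{"xyz":[0,0,0.001],"twist":0},{"xyz":[0,0,0],"twist":0}]'| grep -E "eef|contact";python3 -m creep '[{"xyz":[0,0,0.001],"twist":0},{"xyz":[0,0,0],"twist":0}]'| grep -E "eef|contact"; python3 -c "
from h import *
im=snap('side','s3.png');jm=snap('scene','t3.png');u=proj('side',[[.466,-.044,.0425]])[0];v=proj('scene',[[.466,-.044,.0425]])[0];print(u,v)
def c(im,u):
  x,y=map(int,u);return cv2.resize(im[y-55:y+35,x-60:x+60,::-1],None,fx=4.4,fy=4.4,interpolation=cv2.INTER_CUBIC)
A=np.hstack([c(im,u),c(jm,v)]);cv2.imwrite('pics/st.png',cv2.resize(A,(800,300)))"
```

```text
eef_pos: [0.4659, -0.0439, 0.0635]
contact_force: [0.4, 0.4, -0.2]
eef_pos: [0.4659, -0.044, 0.0625]
contact_force: [-0.4, 0.3, 0.2]
[272.44318752 165.14773189] [294.75266638 224.98435023]
```

View pics/st.png

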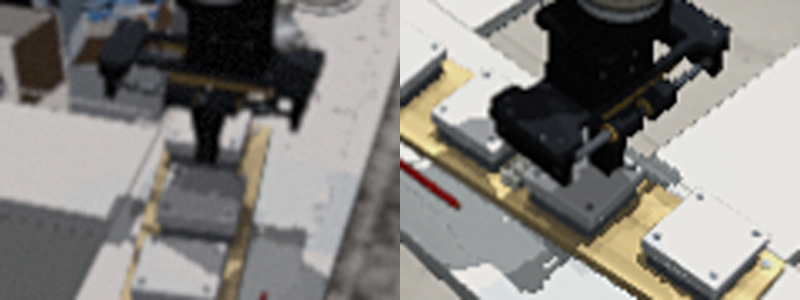

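The tip still looks several mm clear of lid C in both outside views: about (210,165) in the left half and (610,175) in the right half. I'll keep going down gently.

```bash
python3 -m creep '[{"xyz":[0,0,0.001],"twist":0},{"xyz":[0,0,0],"twist":0}]'| grep -E "eef|contact";python3 -m creep '[{"xyz":[0,0,0.001],"twist":0},{"xyz":[0,0,0],"twist":0}]'| grep -E "eef|contact"
```

```text
eef_pos: [0.4659, -0.0439, 0.0615]
contact_force: [-0.4, 0.6, 0.2]
eef_pos: [0.4659, -0.0439, 0.0605]
contact_force: [0.2, 0.2, -0.1]
```

```bash
python3 -m creep '[{"xyz":[0,0,0.001],"twist":0},{"xyz":[0,0,0],"twist":0}]'| grep -E "eef|contact";python3 -m creep '[{"xyz":[0,0,0.001],"twist":0},{"xyz":[0,0,0],"twist":0}]'| grep -E "eef|contact"
```

```text
eef_pos: [0.4659, -0.0439, 0.0595]
contact_force: [-0.5, 0.2, 0.3]
eef_pos: [0.4659, -0.0439, 0.0585]
contact_force: [-1.1, -0.4, 0.0]
```

```bash
cat > tilt.py <<'E'
from h import *
def screws(im,pts):
    g=cv2.cvtColor(im,cv2.COLOR_RGB2GRAY).astype(float); o=[]
    for u,v in pts:
        x,y=int(round(u)),int(round(v)); w=g[y-9:y+10,x-9:x+10]
        m=np.median(w)-w; m=np.clip(m-20,0,None); Y,X=np.mgrid[-9:10,-9:10]; o.append((x+(m*X).sum()/m.sum(),y+(m*Y).sum()/m.sum()))
    return np.array(o)
def lid(c,yaw,h=.0285):
    a,t=np.cos(yaw),np.sin(yaw); s=np.array([[-1,1],[1,1],[1,-1],[-1,-1]])*h
    return s@np.array([[a,t],[-t,a]])+c
E
python3 - <<'E'
from tilt import *
im=snap('wrist','w4.png'); X=np.c_[lid([.4655,-.024],.0995),np.full(4,.046)]
u=proj('wrist',X); print(u.round(1)); q=screws(im,u); print(q.round(1)); r=ray('wrist',q,.046); print(r.round(4), np.round(np.linalg.norm(np.roll(r,1,0)-r,axis=1),4))
cv2.imwrite('pics/w4c.png',cv2.resize(im[100:,130:380,::-1],None,fx=2,fy=2)); print(manip.get_state()['time'])
E
```

```text
[[203.2 161.5]
 [288.9 152.9]
 [293.8 231.5]
 [215.1 238.7]]
[[202.6 161. ]
 [288.4 152.6]
 [293.9 237.9]
 [  nan   nan]]
[[ 0.4339  0.0018  0.046 ]
 [ 0.4907  0.0074  0.046 ]
 [ 0.497  -0.0546  0.046 ]
 [    nan     nan     nan]] [   nan 0.0571 0.0623    nan]
8.825tilt.py:6: RuntimeWarning: invalid value encountered in scalar divide
  m=np.median(w)-w; m=np.clip(m-20,0,None); Y,X=np.mgrid[-9:10,-9:10]; o.append((x+(m*X).sum()/m.sum(),y+(m*Y).sum()/m.sum()))
```

View pics/w4c.png

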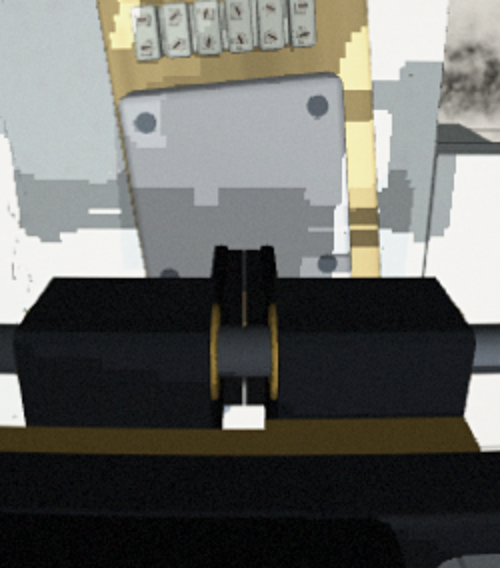

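Lid C is still flat: its far screws are at (203,161) and (288,153) px, 57.1 mm apart, with no tilt and no force. The shut fingertips are evidently shorter than assumed, so I'll keep going down.

```bash
python3 -m creep '[{"xyz":[0,0,0.001],"twist":0},{"xyz":[0,0,0.0005],"twist":0}]'| grep -E "eef|contact";python3 -m creep '[{"xyz":[0,0,0.001],"twist":0},{"xyz":[0,0,0.0005],"twist":0}]'| grep -E "eef|contact"
```

```text
eef_pos: [0.466, -0.044, 0.057]
contact_force: [0.5, -0.1, 0.1]
eef_pos: [0.466, -0.044, 0.0555]
contact_force: [-1.1, -0.2, 0.4]
```

```bash
python3 -m creep '[{"xyz":[0,0,0.001],"twist":0},{"xyz":[0,0,0.0005],"twist":0}]'| grep -E "eef|contact";python3 -m creep '[{"xyz":[0,0,0.001],"twist":0},{"xyz":[0,0,0.0005],"twist":0}]'| grep -E "eef|contact"
```

```text
eef_pos: [0.4659, -0.0439, 0.054]
contact_force: [0.9, -1.0, -0.5]
eef_pos: [0.466, -0.044, 0.0525]
contact_force: [-0.3, -1.1, 0.2]
```

```bash
python3 - <<'E'
from tilt import *
im=snap('wrist','w5.png')
X=np.c_[lid([.4655,-.024],.0995),np.full(4,.046)]
u=proj('wrist',X); q=screws(im,u[:2]); r=ray('wrist',q,.046); print(u.round(1),q.round(1),r.round(4),np.linalg.norm(r[0]-r[1]))
g=cv2.cvtColor(im,cv2.COLOR_RGB2GRAY); print(g[205:245:2,251]); print(g[205:245:2,245])
for X in ([.466,-.044,.0305],[.466,-.044,.046],[.466,-.0345,.046],[.466,-.0345,.0305],[.466,-.044,.0525]): print(X,proj('wrist',[X]).round(1))
E
```

```text
[[201.7 163.3]
 [290.1 154.4]
 [295.  235.3]
 [214.1 242.6]] [[200.9 162.8]
 [289.6 154. ]] [[0.4338 0.0018 0.046 ]
 [0.4906 0.0075 0.046 ]] 0.05714111269249652
[128 131 129 133 134 134 136 133 129 132  52  29  30  28  30  32  38  36
  29  33]
[133 132 130 134 129 130 131 132 131 136   0  10  14   2  12   5  10   7
  12  11]
[0.466, -0.044, 0.0305] [[251.1 219.4]]
[0.466, -0.044, 0.046] [[251.  228.1]]
[0.466, -0.0345, 0.046] [[251.  215.3]]
[0.466, -0.0345, 0.0305] [[251.1 207.4]]
[0.466, -0.044, 0.0525] [[251.  232.2]]
```

```bash
python3 -m creep '[{"xyz":[0,0,0.001],"twist":0},{"xyz":[0,0,0],"twist":0}]'| grep -E "eef|contact";python3 -m creep '[{"xyz":[0,0,0.001],"twist":0},{"xyz":[0,0,0],"twist":0}]'| grep -E "eef|contact"
```

```text
eef_pos: [0.4659, -0.0439, 0.0515]
contact_force: [0.1, 1.3, 0.1]
eef_pos: [0.4659, -0.0439, 0.0505]
contact_force: [1.2, -0.1, -0.1]
```

```bash
python3 -m creep '[{"xyz":[0,0,0.001],"twist":0},{"xyz":[0,0,0],"twist":0}]'| grep -E "eef|contact";python3 -m creep '[{"xyz":[0,0,0.001],"twist":0},{"xyz":[0,0,0],"twist":0}]'| grep -E "eef|contact"
```

```text
eef_pos: [0.4659, -0.044, 0.0495]
contact_force: [-0.0, 0.1, 0.1]
eef_pos: [0.4659, -0.0439, 0.0485]
contact_force: [-0.1, 0.8, 0.2]
```

```bash
python3 - <<'E'
from tilt import *
P=manip.get_state()['eef_pos']; o=[]
for n in('side','scene'):
  im=manip.snapshot(n)[:,:,::-1]; u=proj(n,[P,P-[0,0,.022],P+[0,0,.048],[.4655,-.024,.046]]); print(n,u.round(1))
  x,y=map(int,u[0]); x0,y0=x-36,y-30; c=cv2.resize(im[y0:y0+54,x0:x0+72],(400,300),interpolation=cv2.INTER_CUBIC); s=400/72
  for k,col in zip(u,[(0,0,255),(0,255,0),(255,0,255),(255,255,0)]): cv2.drawMarker(c,tuple(int(t) for t in (k-[x0,y0]+.5)*s),col,cv2.MARKER_CROSS,14,1)
  o.append(c)
w=manip.snapshot('wrist')[:,:,::-1]
c=cv2.resize(w[140:260,170:330],(400,300),interpolation=cv2.INTER_CUBIC)
u=proj('wrist',[P,P-[0,0,.022],[.4655,-.024,.046]])
for k,col in zip(u,[(0,0,255),(0,255,0),(255,255,0)]): cv2.drawMarker(c,tuple(int(t) for t in (k-[170,140]+.5)*2.5),col,cv2.MARKER_CROSS,14,1)
cv2.imwrite('pics/last.png',np.vstack([np.hstack(o),np.hstack([c,c*0])]))
print(manip.get_state()['time'])
E
```

```text
side [[272.5 163.6]
 [272.3 169.3]
 [273.1 150.9]
 [271.  168. ]]
scene [[294.8 223.6]
 [294.4 228.8]
 [295.8 211.7]
 [289.5 220.2]]
11.025
```

View pics/last.png

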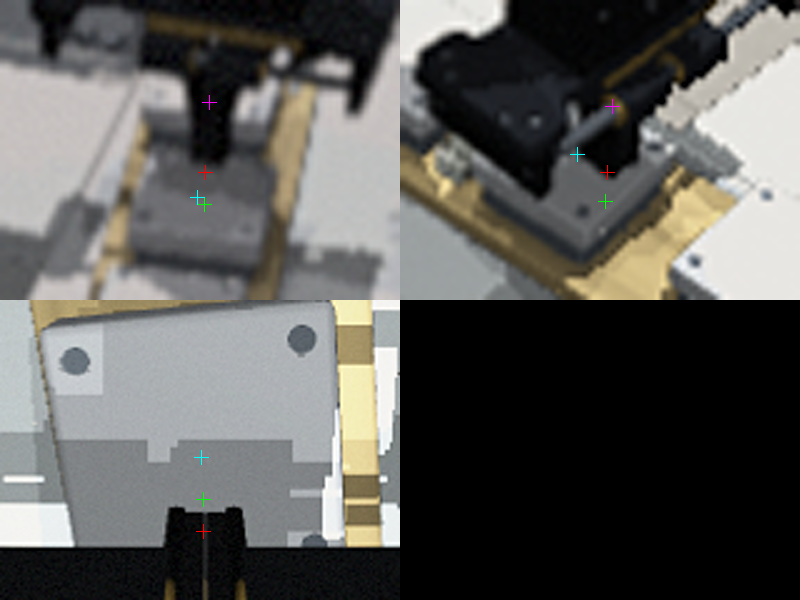

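The last picture shows the real tip at (210,162) in the side view and (615,175) in the scene view. That is level with or a few mm above the projected TCP (red) and far above the 22 mm mark (green), so contact is still several mm down.

```bash
python3 -m creep '[{"xyz":[0,0,0.001],"twist":0},{"xyz":[0,0,0],"twist":0}]'| grep -E "eef|contact";python3 -m creep '[{"xyz":[0,0,0.001],"twist":0},{"xyz":[0,0,0],"twist":0}]'| grep -E "eef|contact"
```

```text
eef_pos: [0.4659, -0.0439, 0.0475]
contact_force: [0.4, -0.2, -0.3]
eef_pos: [0.4659, -0.044, 0.0465]
contact_force: [0.4, 0.8, -0.1]
```

```bash
python3 -m creep '[{"xyz":[0,0,0.001],"twist":0},{"xyz":[0,0,0],"twist":0}]'| grep -E "eef|contact";python3 -m creep '[{"xyz":[0,0,0.001],"twist":0},{"xyz":[0,0,0],"twist":0}]'| grep -E "eef|contact"
```

```text
eef_pos: [0.4659, -0.0439, 0.0455]
contact_force: [0.8, -0.2, -0.2]
eef_pos: [0.4659, -0.044, 0.0445]
contact_force: [0.1, -0.8, 0.4]
```

```bash
python3 -m creep '[{"xyz":[0,0,0.001],"twist":0},{"xyz":[0,0,0],"twist":0}]'| grep -E "eef|contact";python3 -m creep '[{"xyz":[0,0,0.001],"twist":0},{"xyz":[0,0,0],"twist":0}]'| grep -E "eef|contact"
```

```text
eef_pos: [0.4659, -0.044, 0.0435]
contact_force: [0.4, 0.1, 0.2]
eef_pos: [0.466, -0.0439, 0.0425]
contact_force: [-0.1, 0.1, -1.4]
```

```bash
python3 -m creep '[{"xyz":[0,0,0.001],"twist":0},{"xyz":[0,0,0],"twist":0}]'| grep -E "eef|contact";python3 -m creep '[{"xyz":[0,0,0.001],"twist":0},{"xyz":[0,0,0],"twist":0}]'| grep -E "eef|contact"
```

```text
eef_pos: [0.4659, -0.0439, 0.0415]
contact_force: [0.2, 1.2, -0.6]
eef_pos: [0.4659, -0.0439, 0.0405]
contact_force: [-0.1, 0.5, 0.7]
```

```bash
python3 -m creep '[{"xyz":[0,0,0.001],"twist":0},{"xyz":[0,0,0],"twist":0}]'| grep -E "eef|contact"; python3 - <<'E'
from tilt import *
im=snap('wrist','w6.png')
X=np.c_[lid([.4655,-.024],.0995),np.full(4,.046)]
u=proj('wrist',X); q=screws(im,u[:2]); r=ray('wrist',q,.046); print(u.round(1),q.round(1),r.round(4),np.linalg.norm(r[0]-r[1]))
E
```

```text
eef_pos: [0.466, -0.044, 0.0395]
contact_force: [-0.7, -1.6, 1.0]
[[198.  167.6]
 [292.9 158.1]
 [297.8 243.9]
 [211.6 251.7]] [[197.  167.1]
 [292.3 157.9]] [[0.4337 0.0018 0.046 ]
 [0.4907 0.0073 0.046 ]] 0.057227924461582286
```

```bash
python3 -m creep '[{"xyz":[0,0,0.001],"twist":0},{"xyz":[0,0,0],"twist":0}]'| grep -E "eef|contact";python3 -m creep '[{"xyz":[0,0,0.001],"twist":0},{"xyz":[0,0,0],"twist":0}]'| grep -E "eef|contact"
```

```text
eef_pos: [0.466, -0.044, 0.0393]
contact_force: [-1.0, 0.8, 8.3]
eef_pos: [0.4661, -0.044, 0.0391]
contact_force: [-2.1, 0.4, 15.0]
```

```bash
python3 -m creep '[{"xyz":[0,0,0.001],"twist":0},{"xyz":[0,0,0],"twist":0}]'| grep -E "eef|contact";python3 -m creep '[{"xyz":[0,0,0.001],"twist":0},{"xyz":[0,0,0],"twist":0}]'| grep -E "eef|contact"
```

```text
eef_pos: [0.4661, -0.0441, 0.0389]
contact_force: [-4.1, 0.3, 24.0]
eef_pos: [0.4661, -0.0441, 0.0387]
contact_force: [-4.8, 0.5, 31.3]
```

Contact with lid C came at TCP z 0.0395, so the tip sits about 6.5 mm behind the TCP. The force rose stiffly without the lid giving, so C is firm. I'll back off and go to D.

```bash
python3 -m creep '[{"xyz":[0,0,-0.015],"twist":0},{"xyz":[0,0,-0.015],"twist":0},{"xyz":[-0.036,0.01,0],"twist":0},{"xyz":[-0.036,0.009,0],"twist":0},{"xyz":[0,0,0],"twist":0},{"xyz":[0,0,0],"twist":0}]'| grep -E "eef|contact"; python3 - <<'E'
from tilt import *
im=snap('wrist','w7.png')
for c in([.4882,-.1373],[.4655,-.024]):
  X=np.c_[lid(c,.0995),np.full(4,.046)]
  u=proj('wrist',X)[:4]; print(u.round(1)); u=u[(u[:,1]>12)&(u[:,1]<235)];q=screws(im,u); r=ray('wrist',q,.046); print(q.round(1),r.round(4),np.linalg.norm(r[0]-r[1]))
E
```

```text
eef_pos: [0.484, -0.1153, 0.0653]
contact_force: [-0.6, 0.7, 0.4]
[[214.3 216.8]
 [292.2 209.5]
 [296.1 276.8]
 [224.5 282.9]]
[[214.9 214.4]
 [291.6 209.2]] [[ 0.4575 -0.1099  0.046 ]
 [ 0.5133 -0.1059  0.046 ]] 0.05586146937870488
[[172.   48.6]
 [262.4  37.9]
 [270.1 130.1]
 [186.  138.8]]
[[170.2  45. ]
 [261.   34.1]
 [269.2 128.3]
 [185.8 140.8]] [[ 0.4333  0.0037  0.046 ]
 [ 0.4901  0.0094  0.046 ]
 [ 0.4961 -0.0484  0.046 ]
 [ 0.4398 -0.0565  0.046 ]] 0.05711600159654944
```

```bash
python3 -m creep '[{"xyz":[0,0.002,0.014],"twist":0},{"xyz":[0,0,0],"twist":0},{"xyz":[0,0,0],"twist":0}]'| grep -E "eef|contact"; python3 -m creep '[{"xyz":[0,0,0.001],"twist":0},{"xyz":[0,0,0],"twist":0}]'| grep -E "eef|contact"; python3 -m creep '[{"xyz":[0,0,0.001],"twist":0},{"xyz":[0,0,0],"twist":0}]'| grep -E "eef|contact"
```

```text
eef_pos: [0.4867, -0.1154, 0.0511]
contact_force: [0.4, 0.0, -0.6]
eef_pos: [0.487, -0.1159, 0.0506]
contact_force: [-0.6, -0.3, -0.6]
eef_pos: [0.4869, -0.116, 0.0496]
contact_force: [-0.2, 0.2, 0.0]
```

```bash
python3 -m creep '[{"xyz":[0,0,0.001],"twist":0},{"xyz":[0,0,0],"twist":0}]'| grep -E "eef|contact"; python3 -m creep '[{"xyz":[0,0,0.001],"twist":0},{"xyz":[0,0,0],"twist":0}]'| grep -E "eef|contact"
```

```text
eef_pos: [0.4869, -0.116, 0.0485]
contact_force: [-0.5, 0.4, 0.8]
eef_pos: [0.4869, -0.1159, 0.0475]
contact_force: [-0.6, -0.1, -0.0]
```

```bash
python3 -m creep '[{"xyz":[0,0,0.001],"twist":0},{"xyz":[0,0,0],"twist":0}]'| grep -E "eef|contact"; python3 -m creep '[{"xyz":[0,0,0.0005],"twist":0},{"xyz":[0,0,0],"twist":0}]'| grep -E "eef|contact"
```

```text
eef_pos: [0.4869, -0.1159, 0.0465]
contact_force: [0.5, 0.5, -0.7]
eef_pos: [0.487, -0.116, 0.046]
contact_force: [-0.3, 0.6, -0.1]
```

```bash
python3 -m creep '[{"xyz":[0,0,0.0005],"twist":0},{"xyz":[0,0,0],"twist":0}]'| grep -E "eef|contact"; python3 -m creep '[{"xyz":[0,0,0.0005],"twist":0},{"xyz":[0,0,0],"twist":0}]'| grep -E "eef|contact"
```

```text
eef_pos: [0.4869, -0.116, 0.0455]
contact_force: [0.9, 0.3, -0.4]
eef_pos: [0.4869, -0.116, 0.045]
contact_force: [-0.2, -0.1, 0.7]
```

```bash
python3 -m creep '[{"xyz":[0,0,0.0005],"twist":0},{"xyz":[0,0,0],"twist":0}]'| grep -E "eef|contact"
```

```text
eef_pos: [0.487, -0.116, 0.0445]
contact_force: [0.3, -0.2, -0.1]
```

```bash
python3 -m creep '[{"xyz":[0,0,0.0007],"twist":0},{"xyz":[0,0,0],"twist":0}]'| grep -E "eef|contact"
```

```text
eef_pos: [0.487, -0.116, 0.0438]
contact_force: [-0.4, 0.3, -0.5]
```

```bash
python3 -m creep '[{"xyz":[0,0,0.0007],"twist":0},{"xyz":[0,0,0],"twist":0}]'| grep -E "eef|contact"
```

```text
eef_pos: [0.487, -0.116, 0.0431]
contact_force: [-0.4, -0.4, 0.5]
```

```bash
python3 -m creep '[{"xyz":[0,0,0.0007],"twist":0},{"xyz":[0,0,0],"twist":0}]'| grep -E "eef|contact|time"
```

```text
time: 18.5
eef_pos: [0.4869, -0.1159, 0.0424]
contact_force: [-0.3, 0.2, -0.0]
```

```bash
python3 -m creep '[{"xyz":[0,0,0.0008],"twist":0},{"xyz":[0,0,0],"twist":0}]'| grep -E "eef|contact"
```

```text
eef_pos: [0.487, -0.116, 0.0416]
contact_force: [-0.1, 0.9, -0.8]
```

```bash
python3 -m creep '[{"xyz":[0,0,0.0008],"twist":0},{"xyz":[0,0,0],"twist":0}]'| grep -E "eef|contact"
```

```text
eef_pos: [0.4869, -0.116, 0.0408]
contact_force: [-0.0, -0.5, -0.4]
```

```bash
python3 -m creep '[{"xyz":[0,0,0.0008],"twist":0},{"xyz":[0,0,0],"twist":0}]'| grep -E "eef|contact|time"
```

```text
time: 19.25
eef_pos: [0.487, -0.116, 0.04]
contact_force: [0.1, 0.1, 1.0]
```

```bash
python3 -m creep '[{"xyz":[0,0,0.0007],"twist":0},{"xyz":[0,0,0],"twist":0}]'| grep -E "eef|contact"
```

```text
eef_pos: [0.487, -0.116, 0.0393]
contact_force: [-0.6, 0.1, -0.8]
```

```bash
python3 -m creep '[{"xyz":[0,0,0.0007],"twist":0},{"xyz":[0,0,0],"twist":0}]'| grep -E "eef|contact|time"
```

```text
time: 19.75
eef_pos: [0.487, -0.116, 0.0386]
contact_force: [0.5, -0.1, 0.3]
```

```bash
python3 -m creep '[{"xyz":[0,0,0.001],"twist":0},{"xyz":[0,0,0],"twist":0}]'| grep -E "eef|contact|time"; python3 - <<'E'
from tilt import *
im=snap('wrist','w8.png')
X=np.c_[lid([.488,-.1365],.0995),np.full(4,.046)]
u=proj('wrist',X)[:2]; q=screws(im,u); r=ray('wrist',q,.046); print(u.round(1),q.round(1),r.round(4),np.linalg.norm(r[0]-r[1]))
g=cv2.cvtColor(im,cv2.COLOR_RGB2GRAY)
for k in u: x,y=map(int,k); print(g[y-12:y+14:2,x-14:x+15:2])
E
```

```text
time: 20.0
eef_pos: [0.4871, -0.116, 0.0378]
contact_force: [-0.3, -1.2, 0.9]
[[203.4 230.5]
 [292.9 222.2]] [[203.8 233.3]
 [293.6 224.8]] [[ 0.457  -0.1129  0.046 ]
 [ 0.5141 -0.1071  0.046 ]] 0.05742774314261009
[[ 98 103 122 128 127 125 124 127 127 123 127 125 127 133 127]
 [ 95 105 126 128 129 124 127 131 133 130 132 132 137 130 129]
 [101  98 123 132 134 129 135 131 130 130 135 130 131 134 131]
 [102 104 123 133 128 127 135 122 114 132 135 129 129 131 130]
 [101  97 119 133 130 133  82  65  73  72 119 134 133 130 134]
 [100  91 119 133 136 106  66  67  68  71  83 130 130 130 127]
 [105  90 117 124 132 100  68  69  65  69  65 125 129 131 129]
 [103  98 112 125 135 121  64  66  68  65  77 134 129 133 131]
 [104 102 105 126 131 133 118  78  72  85 128 132 130 132 130]
 [ 96  98  99 126 132 129 134 132 135 134 131 128 129 132 132]
 [158 158 101  90  98  96  97 102 101 103 105 101 104 111 102]
 [  8  14  11  16  11  12  13  10  10  14  12  13  11   6  12]
 [ 14   5  22  13  14  17  19  15  18   6  18  21  17  15  11]]
[[ 92  90  89  92  93  98 100 105 102 108 108 114 111 101 204]
 [119 123 118 120 126 124 128 131 127 132 125 126 124 120 157]
 [125 129 129 130 129 131 129 127 132 128 132 132 130 122 222]
 [131 133 132 131 131 132 131 129 132 131 132 132 126 174 217]
 [130 131 129 132 130 132 128 130 126 131 131 130 120 237 215]
 [135 128 135 132 133 130 126  61  69  75 132 147 140 241 229]
 [133 131 129 132 131 127  91  93  95  92  90 182 166 247 240]
 [132 131 131 133 130  97  71  66  69  67  65 132 119 236 213]
 [130 132 134 128 127 112  67  70  70  68  63 133 194 235 217]
 [132 132 130 131 131 133  88  68  64  69 111 129 250 233 218]
 [129 134 131 135 136 131 128 127 113 140 133 130 250 237 215]
 [129 129 131 129 133 129 134 131 132 130 132 133 250 234 214]
 [129 132 135 128 128 125 147 147 148 150 151 147 249 239 221]]
```

```bash
python3 -m creep '[{"xyz":[0,0,0.0006],"twist":0},{"xyz":[0,0,0],"twist":0}]'| grep -E "eef|contact"
```

```text
eef_pos: [0.4871, -0.116, 0.0377]
contact_force: [-0.9, 0.0, 7.2]
```

```bash
python3 -m creep '[{"xyz":[0,0,0.0006],"twist":0},{"xyz":[0,0,0],"twist":0}]'| grep -E "eef|contact|time"
```

```text
time: 20.55
eef_pos: [0.4871, -0.116, 0.0375]
contact_force: [-1.4, -0.1, 11.0]
```

D took stiff contact at TCP z 0.0378, so it is firm. Next is B.

```bash
python3 -m creep '[{"xyz":[0,0,-0.03],"twist":0},{"xyz":[0.045,-0.006,0],"twist":0},{"xyz":[0.045,-0.006,0],"twist":0},{"xyz":[0.045,-0.007,0],"twist":0},{"xyz":[0.045,-0.007,0],"twist":0},{"xyz":[0.043,-0.006,0],"twist":0},{"xyz":[0,0,0],"twist":0},{"xyz":[0,0,0],"twist":0}]'| grep -E "eef|contact|time"; python3 - <<'E'
from tilt import *
im=snap('wrist','w9.png')
for c in([.4577,.0851],[.446,.198]):
  X=np.c_[lid(c,.0995),np.full(4,.048)]
  u=proj('wrist',X)[:4]; print(u.round(1)); u=u[(u[:,1]>12)&(u[:,1]<220)];q=screws(im,u); r=ray('wrist',q,.048); print(q.round(1),r.round(4),np.linalg.norm(r[0]-r[1]))
E
```

```text
time: 21.55
eef_pos: [0.4552, 0.1068, 0.0664]
contact_force: [0.9, 0.1, -0.1]
[[211.1 215.8]
 [289.5 208.3]
 [293.7 276. ]
 [221.7 282.3]]
[[210.4 218.3]
 [288.  210. ]] [[0.4259 0.1086 0.048 ]
 [0.4822 0.115  0.048 ]] 0.05670878279510106
[[185.3  46.6]
 [276.6  36.2]
 [283.5 129. ]
 [198.6 137.8]]
[[178.3  49.6]
 [274.9  32.8]
 [278.8 127.1]
 [194.5 138.3]] [[0.4103 0.2219 0.048 ]
 [0.4704 0.2312 0.048 ]
 [0.474  0.1737 0.048 ]
 [0.4177 0.1665 0.048 ]] 0.06080494018583967
```

```bash
python3 -m creep '[{"xyz":[0,0,0.012],"twist":0},{"xyz":[0,0,0.0075],"twist":0},{"xyz":[0,0,0],"twist":0},{"xyz":[0,0,0],"twist":0}]'| grep -E "eef|contact|time"
```

```text
time: 22.1
eef_pos: [0.455, 0.1068, 0.0467]
contact_force: [-0.1, 0.2, 0.2]
```

```bash
python3 -m creep '[{"xyz":[0,0,0.001],"twist":0},{"xyz":[0,0,0],"twist":0}]'| grep -E "eef|contact|time"
```

```text
time: 22.35
eef_pos: [0.4551, 0.1071, 0.0461]
contact_force: [0.2, -0.2, -1.1]
```

```bash
python3 -m creep '[{"xyz":[0,0,0.001],"twist":0},{"xyz":[0,0,0],"twist":0}]'| grep -E "eef|contact|time"
```

```text
time: 22.6
eef_pos: [0.4549, 0.1071, 0.0449]
contact_force: [-0.1, 0.1, 0.3]
```

```bash
python3 -m creep '[{"xyz":[0,0,0.001],"twist":0},{"xyz":[0,0,0],"twist":0}]'| grep -E "eef|contact|time"
```

```text
time: 22.85
eef_pos: [0.4549, 0.1071, 0.0439]
contact_force: [-0.2, -0.2, 0.0]
```

```bash
python3 -m creep '[{"xyz":[0,0,0.001],"twist":0},{"xyz":[0,0,0],"twist":0}]'| grep -E "eef|contact|time"
```

```text
time: 23.1
eef_pos: [0.4549, 0.107, 0.0429]
contact_force: [-0.2, 0.0, 0.0]
```

```bash
python3 -m creep '[{"xyz":[0,0,0.0008],"twist":0},{"xyz":[0,0,0],"twist":0}]'| grep -E "eef|contact|time"
```

```text
time: 23.35
eef_pos: [0.4549, 0.107, 0.0421]
contact_force: [0.2, 0.8, 0.1]
```

```bash
python3 -m creep '[{"xyz":[0,0,0.0008],"twist":0},{"xyz":[0,0,0],"twist":0}]'| grep -E "eef|contact|time"
```

```text
time: 23.6
eef_pos: [0.4549, 0.107, 0.0413]
contact_force: [-0.5, 0.2, 0.1]
```

```bash
python3 -m creep '[{"xyz":[0,0,0.0008],"twist":0},{"xyz":[0,0,0],"twist":0}]'| grep -E "eef|contact|time"
```

```text
time: 23.85
eef_pos: [0.4549, 0.107, 0.0405]
contact_force: [-0.5, -0.0, -0.2]
```

```bash
python3 -m creep '[{"xyz":[0,0,0.0006],"twist":0},{"xyz":[0,0,0],"twist":0}]'| grep -E "eef|contact|time"
```

```text
time: 24.1
eef_pos: [0.455, 0.1071, 0.0399]
contact_force: [-0.0, -0.3, -0.3]
```

```bash
python3 -m creep '[{"xyz":[0,0,0.0006],"twist":0},{"xyz":[0,0,0],"twist":0}]'| grep -E "eef|contact|time"
```

```text
time: 24.35
eef_pos: [0.455, 0.1072, 0.0395]
contact_force: [0.3, 2.1, 3.2]
```

```bash
python3 -m creep '[{"xyz":[0,0,0.0004],"twist":0},{"xyz":[0,0,0],"twist":0}]'| grep -E "eef|contact|time"; python3 - <<'E'
from tilt import *
im=snap('wrist','w10.png')
X=np.c_[lid([.457,.0834],.0995),np.full(4,.048)]
u=proj('wrist',X)[:2];q=screws(im,u); r=ray('wrist',q,.048); print(u.round(1),q.round(1),r.round(4),np.linalg.norm(r[0]-r[1]))
E
```

```text
time: 24.6
eef_pos: [0.4551, 0.1074, 0.0392]
contact_force: [0.2, 4.4, 5.4]
[[205.1 235.8]
 [294.3 227.6]] [[204.9 241.9]
 [293.3 225.9]] [[0.4255 0.1046 0.048 ]
 [0.4819 0.1157 0.048 ]] 0.057478532007577444
```

```bash
python3 -m creep '[{"xyz":[0,0,0.0005],"twist":0},{"xyz":[0,0,0],"twist":0}]'| grep -E "eef|contact|time"
```

```text
time: 24.9
eef_pos: [0.4551, 0.1074, 0.0387]
contact_force: [-2.1, 4.9, 5.8]
```

```bash
python3 -m creep '[{"xyz":[0,0,0.0008],"twist":0},{"xyz":[0,0,0],"twist":0}]'| grep -E "eef|contact|time"; python3 - <<'E'
from tilt import *
im=snap('wrist','w11.png')
X=np.c_[lid([.457,.0834],.0995),np.full(4,.048)]
u=proj('wrist',X);q=screws(im,u[1:2]); r=ray('wrist',q,.048); print(u.round(1),q.round(1),r.round(4))
g=cv2.cvtColor(im,cv2.COLOR_RGB2GRAY); print(g[200:250:2,270],g[200:250:2,225])
g=cv2.cvtColor(cv2.imread('pics/w10.png'),cv2.COLOR_BGR2GRAY); print(g[200:250:2,270],g[200:250:2,225])
E
```

```text
time: 25.15
eef_pos: [0.4552, 0.1077, 0.0381]
contact_force: [-0.7, 6.2, 7.6]
[[204.7 237. ]
 [294.4 228.7]
 [298.5 303.1]
 [217.3 309.9]] [[292.8 224.5]] [[0.4814 0.1175 0.048 ]]
[ 99 108  80  52  72  70  98 126 132 131 134 134 133 132 133 133 135 131
 135 110  12  18  10  18  13] [ 96  97  98  93  42  45  76  69  91 125 131 135 132 130 134 136 130 132
 134 112  19  16  10  13  12]
[105 109  37  45  82  79  89 103 128 127 133 133 132 133 128 129 134 135
 137 112  10  19  11  16   8] [ 96  97 102  46  44  43  77  83  80 100 127 129 135 130 133 130 130 130
 134 108  17  11  15  22  18]
```

Lid B gives softly: it sank 1.8 mm, the screw shifted about 2.5 mm in the image and the tip was dragged sideways. B is the one that rocks. I'll release it, measure its middle and hover there.

```bash
python3 -m creep '[{"xyz":[0,0,-0.012],"twist":0},{"xyz":[-0.0236,0.001,0],"twist":0},{"xyz":[0,0,0],"twist":0},{"xyz":[0,0,0],"twist":0}]'| grep -E "eef|contact|time"; python3 - <<'E'
from tilt import *
im=snap('wrist','w12.png')
X=np.c_[lid([.457,.0834],.11),np.full(4,.0465)]
u=proj('wrist',X);q=screws(im,u[:2]);q=screws(im,q); r=ray('wrist',q,.0465); print(u.round(1),q.round(1),r.round(4),np.linalg.norm(r[0]-r[1]))
d=r[1]-r[0]; d/=np.linalg.norm(d); print(r.mean(0)+.0285*np.array([d[1],-d[0],0]))
E
```

```text
time: 25.7
eef_pos: [0.4558, 0.0833, 0.0497]
contact_force: [-0.0, -0.1, 0.6]
[[204.6 195. ]
 [291.7 185.8]
 [297.  262.5]
 [217.5 270.3]] [[204.4 195.2]
 [291.6 185.9]] [[0.4254 0.1085 0.0465]
 [0.4822 0.1147 0.0465]] 0.057060138088828635
[0.45690784 0.08327776 0.0465    ]
```

```bash
python3 -m creep '[{"xyz":[0.0007,0,0.008],"twist":0},{"xyz":[0,0,0.001],"twist":0},{"xyz":[0,0,0.0005],"twist":0},{"xyz":[0,0,0.0005],"twist":0},{"xyz":[0,0,0],"twist":0}]'| grep -E "eef|contact|time"; python3 -m creep '[{"xyz":[0,0,0.0007],"twist":0},{"xyz":[0,0,0],"twist":0}]'| grep -E "eef|contact|time"
```

```text
time: 26.38
eef_pos: [0.4556, 0.0844, 0.0399]
contact_force: [-1.7, 1.4, 4.7]
time: 26.62
eef_pos: [0.4556, 0.0844, 0.0395]
contact_force: [-1.7, 1.1, 7.7]
```

```bash
python3 -m creep '[{"xyz":[0,0,0.0007],"twist":0},{"xyz":[0,0,0],"twist":0}]'| grep -E "eef|contact|time"
```

```text
time: 26.88
eef_pos: [0.4557, 0.0844, 0.0388]
contact_force: [-1.8, 1.6, 7.8]
```

```bash
python3 -m creep '[{"xyz":[0,0,0.001],"twist":0},{"xyz":[0,0,0],"twist":0}]'| grep -E "eef|contact|time"; python3 - <<'E'
from tilt import *
im=snap('wrist','w13.png')
X=np.c_[lid([.457,.0834],.11),np.full(4,.0465)]
u=proj('wrist',X);q=screws(im,u[:2]);q=screws(im,q); r=ray('wrist',q,.0465); print(u.round(1),q.round(1),r.round(4),np.linalg.norm(r[0]-r[1]))
E
```

```text
time: 27.12
eef_pos: [0.4556, 0.0844, 0.0379]
contact_force: [-2.0, 1.1, 8.5]
[[201.9 202.2]
 [294.5 192.4]
 [299.8 272.9]
 [215.8 281. ]] [[202.4 201.6]
 [293.8 192.9]] [[0.4259 0.109  0.0465]
 [0.4818 0.1145 0.0465]] 0.056131891818526444
```

```bash
python3 -m creep '[{"xyz":[0,0,0.001],"twist":0},{"xyz":[0,0,0.001],"twist":0},{"xyz":[0,0,0],"twist":0}]'| grep -E "eef|contact|time"
```

```text
time: 27.55
eef_pos: [0.4556, 0.0844, 0.0359]
contact_force: [-2.5, 2.2, 8.0]
```

```bash
python3 -m creep '[{"xyz":[0,0,0.001],"twist":0},{"xyz":[0,0,0.001],"twist":0},{"xyz":[0,0,0],"twist":0}]'| grep -E "eef|contact|time"
```

```text
time: 27.92
eef_pos: [0.4556, 0.0844, 0.0339]
contact_force: [-1.7, 1.9, 7.9]
```

```bash
python3 -m creep '[{"xyz":[0,0,0.001],"twist":0},{"xyz":[0,0,0],"twist":0}]'| grep -E "eef|contact|time"
```

```text
time: 28.18
eef_pos: [0.4554, 0.0844, 0.0329]
contact_force: [-2.6, 2.2, 8.3]
```

```bash
python3 -m creep '[{"xyz":[0,0,0.001],"twist":0},{"xyz":[0,0,0],"twist":0}]'| grep -E "eef|contact|time"
```

```text
time: 28.42
eef_pos: [0.4555, 0.0844, 0.0325]
contact_force: [-2.9, 1.5, 14.9]
```

```bash
python3 -m creep '[{"xyz":[0,0,0.0008],"twist":0},{"xyz":[0,0,0],"twist":0}]'| grep -E "eef|contact|time"
```

```text
time: 28.68
eef_pos: [0.4555, 0.0844, 0.0323]
contact_force: [-4.1, 2.4, 21.6]
```

It bottomed out after 7 mm with a stiff stop. I'll lift off, check that it is level, then press lightly near the edge.

```bash
python3 -m creep '[{"xyz":[0,0,-0.012],"twist":0},{"xyz":[0.022,0,0],"twist":0},{"xyz":[0,0,0],"twist":0},{"xyz":[0,0,0.009],"twist":0},{"xyz":[0,0,0],"twist":0},{"xyz":[0,0,0],"twist":0}]'| grep -E "eef|contact|time"; python3 -m creep '[{"xyz":[0,0,0.0006],"twist":0},{"xyz":[0,0,0],"twist":0}]'| grep -E "eef|contact|time"
```

```text
time: 29.42
eef_pos: [0.4556, 0.1057, 0.033]
contact_force: [0.6, -0.0, -0.1]
time: 29.68
eef_pos: [0.4559, 0.106, 0.0328]
contact_force: [-0.8, 0.0, 0.2]
```

```bash
python3 -m creep '[{"xyz":[0,0,0.0006],"twist":0},{"xyz":[0,0,0],"twist":0}]'| grep -E "eef|contact|time"
```

```text
time: 29.92
eef_pos: [0.456, 0.1061, 0.0325]
contact_force: [-0.8, -0.8, 3.6]
```

```bash
python3 -m creep '[{"xyz":[0,0,0.0005],"twist":0},{"xyz":[0,0,0],"twist":0}]'| grep -E "eef|contact|time"
```

```text
time: 30.18
eef_pos: [0.456, 0.1061, 0.0324]
contact_force: [-1.4, -0.2, 8.9]
```

```bash
python3 -m creep '[{"xyz":[0,0,-0.02],"twist":0},{"xyz":[0,0,-0.04],"twist":0},{"xyz":[0,0,-0.04],"twist":0},{"xyz":[0,0,0],"twist":0},{"xyz":[0,0,0],"twist":0}]'| grep -E "eef|contact|time"; python3 - <<'E'
from tilt import *
im=snap('wrist','w14.png')
for z in(.0395,.0465):
  X=np.c_[lid([.457,.0834],.11),np.full(4,z)]
  u=proj('wrist',X);q=screws(im,u[:2]); r=ray('wrist',q,z); print(z,r.round(4),np.linalg.norm(r[0]-r[1]))
E
```

```text
time: 30.8
eef_pos: [0.4554, 0.1062, 0.1314]
contact_force: [-0.9, -0.8, 0.1]
0.0395 [[0.4252 0.1094 0.0395]
 [0.4817 0.1131 0.0395]] 0.05663433822176752
0.0465 [[0.4255 0.1116 0.0465]
 [0.4825 0.1146 0.0465]] 0.057017416224793914
```

Lid B is now stiff at its edge, at the same height as its middle, so it is home and firm, and the arm is clear.

```bash
python3 -c "
from bench import manip
print(manip.close_job())"
```

```text
the job is handed in; nothing more can be done
None
```

The loose lid was the second from the +y (bulb) end of the row; I pressed it down 7 mm at its middle until it stopped hard, it then held firm and level at its edge, and I handed the job in at about 31 s — the one slip was an edge press on a neighbouring firm lid that reached about 31 N, well above a light press.

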